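# Make up the receiver and battery spares kits

## Robot

A 6-joint arm with a two-finger parallel gripper is mounted at the origin on the work surface. World frame = base frame: x ahead of the robot, y to its left, z up, the work surface at z = 0. Lengths are in m, angles in degrees, forces in N, time in s.
With the tool pointing down it reaches from about 0.425 to 0.95 m from the base axis. Payload 3.5 kg.
Tool frame: the origin (TCP) lies on the centre line of the jaws, within the pads' length; the fingertips stand r.finger_overhang ahead of it and the grasp point (between the pads) lies 3 mm ahead of it (r.finger_overhang is the distance from the TCP to the fingertips, in m); z points along the fingers, y is the line along which they close (so a half turn about z gives the same grasp; the last joint's range is limited). The gripper opens to 85 mm and grips with 20 to 120 N. Pads are 22 mm wide; open, the fingers measure 114 mm over their backs; the gripper's body (76 mm by 85 mm) begins 54 mm behind the grasp point. The pads swing forward as they close: fully open they stand 13 mm farther back than shut.
Start: joints at [-83.938, 16.404, 90.338, -0, 73.258, -8.594], TCP at [0.171, -0.653, 0.253] pointing down, gripper open.
Joint ranges: [-158.93, 158.93], [-51.34, 127.21], [12.03, 142.37], [-87.48, 267.48], [13.55, 161.25], [-162.69, 162.69]. Speed limits (degrees/s): [159.86, 159.86, 180, 180, 180, 180].

## Interface

Orientations are given as [roll, pitch, yaw] about the fixed x, y, z axes, in that order (R = Rz(yaw) Ry(pitch) Rx(roll)).
In Python, from cell import r gives the robot as it stands.
- The arm moves only by the tool play_rows, never from a script. Its argument "motion" is a list of rows, each a list of 3 entries, a list of its own where there are three numbers: the shift along the world's x, y, z in mm, then the turn, a rotation vector about the world's x, y, z in rad, then the closure, from 0 (fully open) to 1 (shut). A call has 1 to 10 rows; each row shifts and turns the commanded pose from where the row before left it; what a row does not reach is not made up. A row lasts 1/12 s, in which the tool goes at most 41.7 mm and 7.16 degrees, less where a joint would pass 70% of its speed; a pose out of reach is approached as far as the arm can. A call is refused whole if a number of a shift passes 41.7 or a number of a turn 0.125, either way. A call with a gripper value outside its range is refused whole. The fingers move at their own pace and stop on an object; "grip_force" is the grip in N (left out, the last holds). Time passes only in rows, so rows that do not move let the fingers close. It gives the time, the measured TCP pose, the force, the opening and the grip force at its end, in the units of the state.
- r.get_state(): the state, without advancing time (a new reading comes with each control period).
- r.capture(name): name is "scene" or "top" or "wrist"; returns (picture, depth): 420x560x3 uint8, red, green, blue; 420x560 float32, m along the optical axis (not along the pixel's ray), 0 where there is no reading.
- r.calibration(name): a dict with "camera_matrix" (3x3 intrinsics, pixels), "k1" (the pictures are not rectified: a ray, as slopes to the right and down, at radius r is drawn at 1 + k1 r^2 times it, then the intrinsics apply), "camera_from_world" (4x4, takes a point from world to camera coordinates). Camera axes: x right, y up, looking along -z (the intrinsics and any distortion apply to the point x, -y, -z); pixel columns grow to the right and rows downward; lengths in m; the calibration is good to about 2 mm. A picture is of the moment at which its call begins: read the wrist's pose just before it. calibration takes no time and is no camera call; for the wrist camera it gives the pose at the moment of the call.
- r.job_done(): hands the job in; it is judged then, once.
The state is a dict: "clock": time; "joint_pos": joint angles; "qd": joint speeds; "joint_efforts": joint torques, N m; "position": TCP position; "tool_rot": TCP orientation; "force": force on the tool from outside, world axes, zero at the start; "wrist_torque": the same for the moment, N m; "gripper_width": finger opening in m; "grip_force": force on a finger pad.
Only numpy, scipy, OpenCV 4.12 (cv2) and the standard library are available. Lean on these libraries where they do the work, as an engineer would, in place of code of your own. Each camera call takes 0.05 s, during which the arm holds its last target. There are 200 camera calls.

## Task

Make up two spares kits: in the blue tray the bakelite earpiece, in the round nest and turned so that its brass lug drops into the nest's notch and it sits flat, with the red-capped fuse holder in the long bay; in the yellow tray the white-capped fuse holder in the long bay and the brass terminal clamp in the short bay. Stand everything upright and flat on the tray floor, and set the earpiece and fuse holders down rather than dropping them, as they crack. Leave the green-capped fuse holder, the battery case and the tin where they are.

Things in the scene. Friction and masses are not known exactly. Their poses are not given: they have to be found in the camera images.
- earpiece_mid (a point): bakelite headphone earpiece, dark brown round drum 48 mm in diameter and 34 mm high, lying flat, 90 g. The point is on its axis, 17 mm above its underside; z up. A brass lug 12 mm wide, from 1 to 13 mm above the underside, sticks out of its side along +x to 37 mm from the axis. Grip it across the drum at right angles to the lug (along y), clear of the lug and above it
- fuse_red_mid (a point): fuse holder to be handled: grey ceramic block 72 x 28 x 20 mm (x, y, z) with brass terminals at its two ends and, on top, a red cap 44 x 28 x 14 mm, 34 mm high over all, 120 g. The point is at its centre, 17 mm above its underside; x along its 72 mm length, z up. Grip it across the 28 mm (along y). It is the same either way round
- fuse_white_mid (a point): fuse holder to be handled: grey ceramic block 72 x 28 x 20 mm (x, y, z) with brass terminals at its two ends and, on top, a white cap 44 x 28 x 14 mm, 34 mm high over all, 120 g. The point is at its centre, 17 mm above its underside; x along its 72 mm length, z up. Grip it across the 28 mm (along y). It is the same either way round
- clamp_mid (a point): brass battery terminal clamp of two bolted jaws, 52 x 28 x 34 mm (x, y, z) with two dark bolt heads 4 mm high on top, 250 g. The point is at its centre, 17 mm above its underside; x along the 52 mm, z up. Grip it across the 28 mm (along y)
- tray_blue: fixed blue tray, size, frame and bays as the yellow one. Long bay (centre x = -40): red-capped fuse holder. In the short bay stands a white round fence, the earpiece's nest: centre x = 46, y = 0, inner radius 29 mm, 4 mm thick, top at z = 11 mm, notch about 26 mm wide on its +x side. Seated, the earpiece's x (lug) points along the tray's +x and its underside lies on the floor (z = 3)
- tray_yellow: fixed yellow tray, 184 x 76 mm (x, y). Origin: centre of its underside; x along its length, z up. Floor at z = 3 mm, walls 4 mm thick, top at z = 12 mm. Long bay (for the white-capped fuse holder): inside x -88 to 8 mm, y -34 to 34 mm, centre x = -40. Short bay (for the clamp): inside x 12 to 88 mm, same width, centre x = 50
- fuse_green_mid (a point): fuse holder like the others but with a green cap; it stays in stock: leave it where it is. The point is at its centre, 17 mm above its underside; x along its 72 mm length
- battery_case: blue steel battery case with toggle latches, 154 x 164 x 116 mm with a carrying handle on top to 132 mm, 4 kg, to be left alone. Origin: centre of its underside
- tin: round steel tin with a green lid, 74 mm in diameter, 69 mm high, to be left alone. Origin: centre of its underside
Mind the look-alikes: they are no part of the job. Leave any purple look-alike of the part that bears fuse_red_mid alone.

How it is judged (in metres and radians):
At the end, for the whole second after the job is handed in: Earpiece within 9 mm of the nest's centre, lug in the notch; fuse holders within 16 mm along and 22 mm across of the long bays' centres, clamp 26 and 22 mm of the short bay's; all flat on the floor (centre 16 to 23.5 mm above the tray's underside, tilt under 0.08 rad), released, at rest (x of earpiece_mid in the frame of tray_blue between 0.037 and 0.055 m and y of earpiece_mid in the frame of tray_blue between -0.009 and 0.009 m and z of earpiece_mid in the frame of tray_blue between 0.016 and 0.0235 m and angle between each of earpiece_mid, fuse_red_mid, fuse_white_mid, clamp_mid's own z axis and vertical below 0.08 rad and linear speed of each of earpiece, fuse_red, fuse_white, clamp below 0.02 m/s and angular speed of each of earpiece, fuse_red, fuse_white, clamp below 0.2 rad/s and angle between the x axis of earpiece_mid and the x axis of tray_blue, either way round below 0.45 rad and x of fuse_red_mid in the frame of tray_blue between -0.056 and -0.024 m and y of fuse_red_mid in the frame of tray_blue between -0.022 and 0.022 m and z of fuse_red_mid in the frame of tray_blue between 0.016 and 0.0235 m and x of fuse_white_mid in the frame of tray_yellow between -0.056 and -0.024 m and y of fuse_white_mid in the frame of tray_yellow between -0.022 and 0.022 m and z of fuse_white_mid in the frame of tray_yellow between 0.016 and 0.0235 m and x of clamp_mid in the frame of tray_yellow between 0.024 and 0.076 m and y of clamp_mid in the frame of tray_yellow between -0.022 and 0.022 m and z of clamp_mid in the frame of tray_yellow between 0.016 and 0.0235 m); the robot touches nothing.
It fails at once if the green-capped fuse holder was moved more than 20 mm (distance of fuse_green_mid from where it was at the start of the episode above 0.02 m).
It fails at once if the battery case was moved more than 20 mm (distance of battery_case from where it was at the start of the episode above 0.02 m).
It fails at once if the tin was moved more than 20 mm (distance of tin from where it was at the start of the episode above 0.02 m).
It fails at once if the earpiece or a fuse holder was dropped (falling free at more than 0.8 m/s) ((contact force between the fingers and earpiece below 0.05 N and linear speed of earpiece above 0.8 m/s) or (contact force between the fingers and fuse_red below 0.05 N and linear speed of fuse_red above 0.8 m/s) or (contact force between the fingers and fuse_white below 0.05 N and linear speed of fuse_white above 0.8 m/s)).
It also fails if it takes over 106 s, if anything falls off the work surface, if the arm or the gripper's body presses on something with over 40 N, if the wrist force passes 120 N, or if a joint passes its speed limit or range.

## Working session

There is one attempt and no reset: what is moved stays moved. The work goes in short steps, Python scripts to look and compute and a tool call to move; the robot and the scene stay as the last step left them, time stands still between calls to the robot, and variables do not carry over. Pictures are saved under pics/ and viewed, at most 14 in all, crops included, and the job is handed in when it is done.

Besides the shell and the picture viewer there is one more tool, called after "Request:" in YAML: its name, and indented under it one key for each argument. play_rows: Moves the arm, as the interface text tells. Its arguments: {"type":"object","properties":{"motion":{"type":"array"},"grip_force":{"type":"number"}},"required":["motion"]}

```bash
mkdir -p pics; ls
python3 - <<'E'
from cell import r
import cv2,numpy as np
print(r.finger_overhang, r.get_state())
for n in("scene","top"):
    p,d=r.capture(n); cv2.imwrite(f"pics/{n}0.png",cv2.resize(p[:,:,::-1],(800,600),interpolation=cv2.INTER_CUBIC)); np.savez(f"{n}0.npz",p=p,d=d)
    print(n,r.calibration(n))
E
```

```text
pics
0.022 {'clock': 0.0, 'joint_pos': array([-8.39406076e+01,  1.64554149e+01,  9.04249600e+01, -1.41471316e-03,
        7.32592558e+01, -8.59382488e+00]), 'qd': array([-0.00590273, -0.0403803 ,  0.14444877, -0.05507651, -0.12310133,
       -0.0526125 ]), 'joint_efforts': array([-7.27397833e-06, -4.05978513e+01, -2.92626411e+01, -1.45163431e-04,
        5.74058431e-03,  8.06004948e-06]), 'position': array([ 0.17071634, -0.65240964,  0.25190382]), 'tool_rot': array([-1.79861735e+02, -1.95262569e-02,  1.46536029e+01]), 'force': array([0.36800318, 0.02639723, 0.18163058]), 'wrist_torque': array([0.00413725, 0.00039572, 0.01778578]), 'grip_force': 0.0, 'gripper_width': 0.08577391803398417}
scene {'camera_matrix': array([[464.10772498,   0.        , 275.964817  ],
       [  0.        , 464.10772498, 215.04769909],
       [  0.        ,   0.        ,   1.        ]]), 'k1': -0.09493499920832, 'camera_from_world': array([[ 0.74112828,  0.6712412 , -0.012811  , -0.4699918 ],
       [-0.36684994,  0.42087886,  0.82962769,  0.1840914 ],
       [ 0.56227216, -0.61016083,  0.55817002, -1.57114771],
       [ 0.        ,  0.        ,  0.        ,  1.        ]])}
top {'camera_matrix': array([[395.31862324,   0.        , 279.72988975],
       [  0.        , 395.31862324, 214.51516971],
       [  0.        ,   0.        ,   1.        ]]), 'k1': 0.023321384509417693, 'camera_from_world': array([[ 0.00707297, -0.99996605,  0.00422823, -0.014247  ],
       [ 0.99101299,  0.00757434,  0.13355102, -0.63022701],
       [-0.13357851,  0.00324563,  0.99103292, -1.05069718],
       [ 0.        ,  0.        ,  0.        ,  1.        ]])}
```

View pics/top0.png

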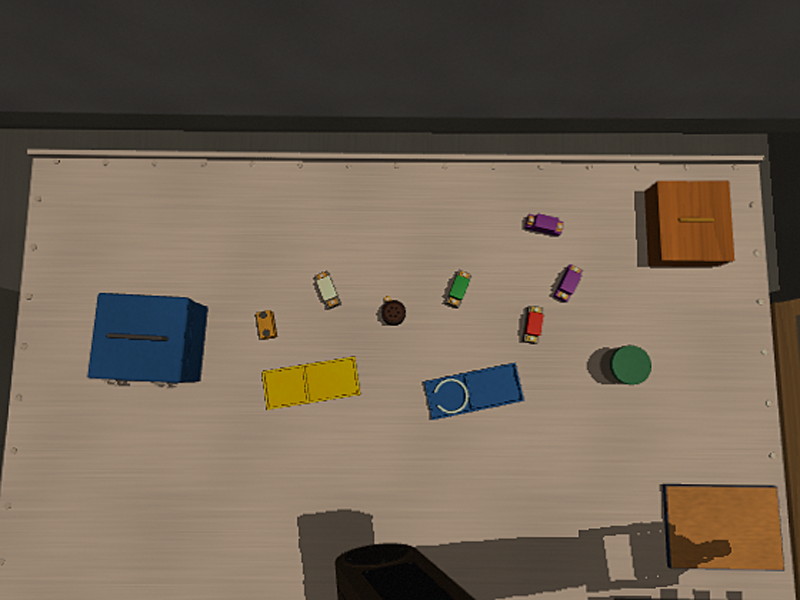

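View pics/scene0.png

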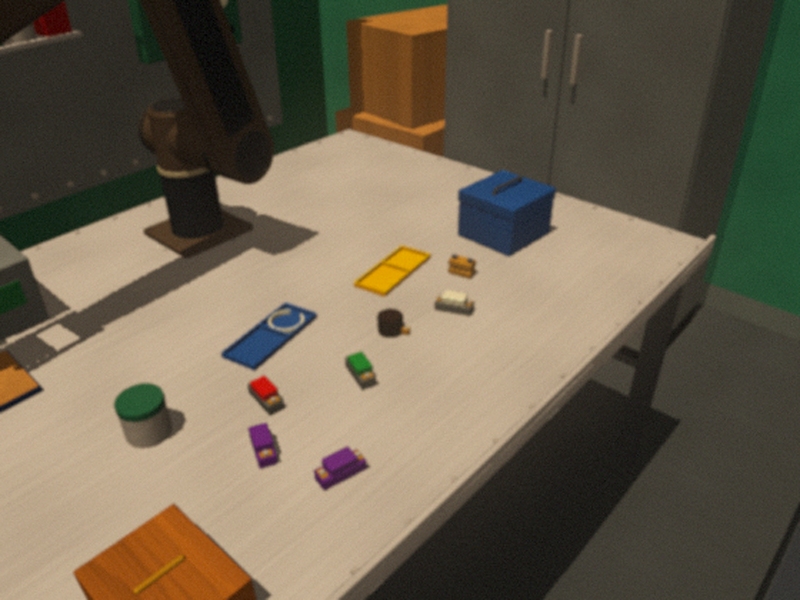

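The pictures show (800x600 top): blue tray (473,391) with the nest on its left; yellow tray (312,383) with the short bay on its left; red fuse (534,324), white (327,289), green (458,288), earpiece (393,312) with lug at the upper left, clamp (265,324); purple look-alikes to the right. An enlarged crop gives the fine readings.

```bash
cat > h.py <<'E'
from cell import r
import cv2,numpy as np
from scipy.optimize import fsolve
def topix(c,P):
    C=c["camera_from_world"];K=c["camera_matrix"];p=C[:3,:3]@np.asarray(P,float)+C[:3,3]
    s=np.array([p[0],-p[1]])/-p[2]; s=s*(1+c["k1"]*(s@s)); return K[:2,:2]@s+K[:2,2]
def world(c,uv,z):
    "pixel -> world at plane z"
    return fsolve(lambda q: topix(c,[q[0],q[1],z])-np.asarray(uv,float),[.5,0.])
def snap(n,name,box=None,k=1):
    c=r.calibration(n);p,d=r.capture(n)
    np.savez(name+".npz",p=p,d=d,c=np.array(c,dtype=object))
    crop(p,name,box,k); return c,p,d
def crop(p,name,box,k):
    x0,y0,x1,y1=box or (0,0,560,420)
    cv2.imwrite(f"pics/{name}.png",cv2.resize(p[y0:y1,x0:x1,::-1],None,fx=k,fy=k,interpolation=cv2.INTER_CUBIC))
E
python3 - <<'E'
from h import *
p=np.load("top0.npz")["p"]; crop(p,"topc",(170,180,400,300),3.47)
c=r.calibration("top")
hsv=cv2.cvtColor(p,cv2.COLOR_RGB2HSV)
def seg(name,lo,hi,box,z):
    m=cv2.inRange(hsv,np.array(lo),np.array(hi)); mm=np.zeros_like(m);x0,y0,x1,y1=box;mm[y0:y1,x0:x1]=m[y0:y1,x0:x1]
    ct=max(cv2.findContours(mm,0,1)[0],key=cv2.contourArea)
    b=cv2.boxPoints(cv2.minAreaRect(ct)); w=np.array([world(c,q,z) for q in b])
    e=w[1]-w[0],w[2]-w[1]; e=max(e,key=np.linalg.norm); 
    print(name,w.mean(0).round(4),"yaw",np.degrees(np.arctan2(e[1],e[0])).round(1),[np.linalg.norm(w[i+1]-w[i]).round(3) for i in(0,1)])
seg("red",(0,150,80),(8,255,255),(355,200,390,250),.034)
seg("green",(50,100,40),(75,255,255),(300,180,340,220),.034)
seg("white",(15,0,150),(45,70,255),(215,185,242,220),.034) 
seg("clamp",(8,120,60),(28,255,255),(170,210,200,245),.034)
seg("yellow",(20,180,60),(35,255,255),(175,240,260,295),.006)
seg("blue",(100,120,30),(120,255,255),(285,245,375,300),.006)
E
```

```text
red [ 0.6013 -0.2714] yaw -9.4 [np.float64(0.043), np.float64(0.027)]
green [ 0.6718 -0.1254] yaw -21.7 [np.float64(0.043), np.float64(0.027)]
white [0.6659 0.1352] yaw -178.9 [np.float64(0.073), np.float64(0.096)]
clamp [0.5958 0.2495] yaw -168.6 [np.float64(0.033), np.float64(0.054)]
yellow [0.4836 0.1644] yaw -80.5 [np.float64(0.186), np.float64(0.076)]
blue [ 0.4702 -0.1553] yaw -78.0 [np.float64(0.185), np.float64(0.075)]
```

View pics/topc.png

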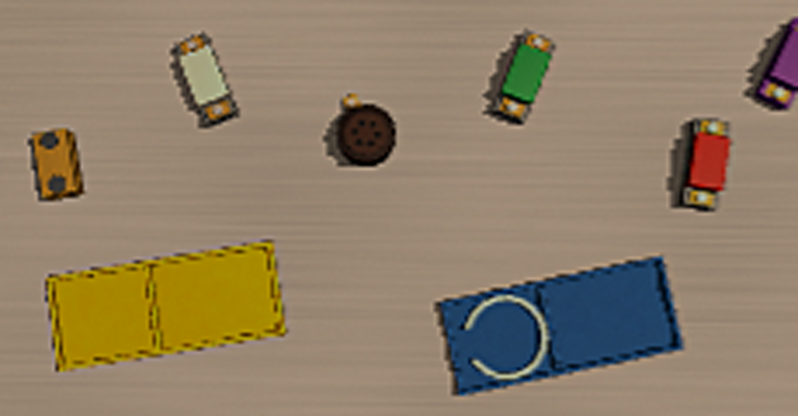

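The crop shows the white cap's corners at (178,57),(213,47),(231,96),(196,106), the drum top's centre at (366,134) with the lug tip at (349,96), the nest's notch on the left (+x of the tray), and the dividers at x≈155 (yellow) and ≈540 (blue).

Run:
```python
from h import *
c=r.calibration("top")
f=lambda u,v,z: world(c,(170+u/3.477-.5+.14,180+v/3.47-.5+.14),z)
w=np.array([f(*q,.034) for q in((178,57),(213,47),(231,96),(196,106))]); e=w[0]+w[1]-w[2]-w[3]
print("white",w.mean(0),np.degrees(np.arctan2(e[1],e[0])))
d=f(366,134,.034);l=f(349,97,.009)-d;print("ear",d,np.degrees(np.arctan2(l[1],l[0])),np.linalg.norm(l))
C=np.array([.5958,.2495])
c2=f(50,141,.038),f(57,184,.038);e=c2[0]-c2[1];print("clamp bolts",(c2[0]+c2[1])/2,np.degrees(np.arctan2(e[1],e[0])))
n=f(504,337,.011);print("nest",n)
for nm,o,y in(("Y",[.4836,.1644],99.5),("B",[.4702,-.1553],102)):
    R=np.array([np.cos(np.radians(y)),np.sin(np.radians(y))])
    for k in(-.04,.046,.05):print(nm,k,(np.array(o)+k*R).round(4))
w=r.calibration("wrist");print(np.linalg.inv(w["camera_from_world"]).round(3),w["camera_matrix"])
```

```text
white [0.66657466 0.13396538] 21.13736652501878
ear [0.62082723 0.00371762] 23.20884583904023 0.03667972575122959
clamp bolts [0.59566534 0.25133614] 11.347653134102359
nest [ 0.460391   -0.10802688]
Y -0.04 [0.4902 0.1249]
Y 0.046 [0.476  0.2098]
Y 0.05 [0.4753 0.2137]
B -0.04 [ 0.4785 -0.1944]
B 0.046 [ 0.4606 -0.1103]
B 0.05 [ 0.4598 -0.1064]
[[ 0.252  0.934  0.253  0.236]
 [-0.968  0.245  0.063 -0.636]
 [-0.003 -0.26   0.966  0.373]
 [ 0.     0.     0.     1.   ]] [[362.08279618   0.         276.62977965]
 [  0.         362.08279618 207.58896796]
 [  0.           0.           1.        ]]
```

Request:
play_rows:
  motion:
    - [[28.5,25,-6],[0,0,-0.028],0]
    - [[28.5,25,-6],[0,0,-0.028],0]
    - [[28.5,25,-6],[0,0,-0.028],0]
    - [[28.5,25,-6],[0,0,-0.028],0]
    - [[28.5,25,-6],[0,0,-0.028],0]
    - [[28.5,25,-6],[0,0,-0.028],0]
    - [[28.5,25,-6],[0,0,-0.028],0]
    - [[28.5,25,-6],[0,0,-0.028],0]
    - [[28.5,25,-6],[0,0,-0.028],0]
    - [[28.5,25,-6],[0,0,-0.028],0]
  grip_force: 40

```text
clock: 0.93
position: [0.4568, -0.4013, 0.1926]
tool_rot: [-180.0, 0.0, -1.5]
force: [0.7, -0.7, 0.5]
gripper_width: 0.0851
grip_force: 0.0
```

Request:
play_rows:
  motion:
    - [[28.5,26,-6],[0,0,-0.028],0]
    - [[28.5,26,-6],[0,0,-0.028],0]
    - [[28.5,26,-6],[0,0,-0.028],0]
    - [[28.5,26,-6],[0,0,-0.028],0]
    - [[30,27,-6],[0,0,-0.028],0]
    - [[0,0,0],[0,0,0],0]
    - [[0,0,0],[0,0,0],0]

```text
clock: 1.52
position: [0.6005, -0.2697, 0.1619]
tool_rot: [-180.0, 0.1, -9.2]
force: [-0.8, 0.3, -0.8]
gripper_width: 0.0855
grip_force: 0.0
```

Run:
```python
from h import *
snap("wrist","w1",None,1.4)
s=r.get_state();print(s["clock"],s["position"],s["tool_rot"],s["force"])
```

```text
1.5667 [ 0.59981576 -0.27110335  0.16238784] [-1.79986019e+02  9.76743990e-02 -9.29029197e+00] [-0.47985899  0.25947953 -0.30417537]
```

View pics/w1.png

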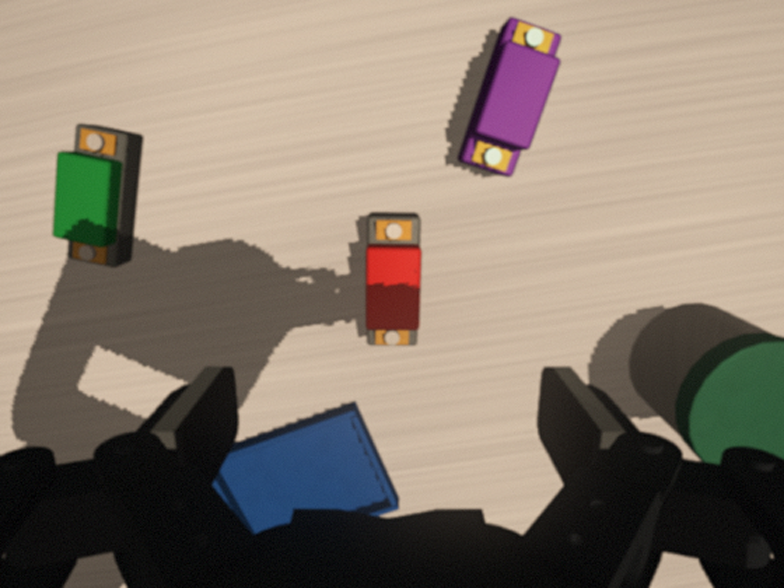

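Red fuse centred at (393,288), aligned with the jaws; tin at right is clear of the fingers.

Run:
```python
from h import *
c=np.load("w1.npz",allow_pickle=True)["c"].item()
f=lambda u,v,z: world(c,(u/1.4,v/1.4),z)
print("red",f(393,287.5,.034), f(394,231,.023),f(392,339,.023))
```

```text
red [ 0.60137011 -0.27168292] [ 0.62807091 -0.27655224] [ 0.56987805 -0.26621917]
```

Request:
play_rows:
  motion:
    - [[1,0,-30],[0,0,0],0.3]
    - [[0,0,-30],[0,0,0],0.3]
    - [[0,0,-30],[0,0,0],0.3]
    - [[0,0,-20],[0,0,0],0.3]
    - [[0,0,-10],[0,0,0],0.3]
    - [[0,0,-7],[0,0,0],0.3]
    - [[0,0,0],[0,0,0],0.3]

```text
clock: 2.15
position: [0.5998, -0.2726, 0.0354]
tool_rot: [-180.0, 0.1, -9.5]
force: [-0.2, 0.4, 0.3]
gripper_width: 0.0593
grip_force: 0.0
```

Request:
play_rows:
  motion:
    - [[0,0,0],[0,0,0],1]
    - [[0,0,0],[0,0,0],1]
    - [[0,0,0],[0,0,0],1]
    - [[0,0,0],[0,0,0],1]
    - [[0,0,0],[0,0,0],1]
    - [[0,0,0],[0,0,0],1]
    - [[0,0,5],[0,0,0],1]
    - [[0,0,15],[0,0,0],1]
    - [[0,0,25],[0,0,0],1]
    - [[0,0,25],[0,0,0],1]

```text
clock: 2.98
position: [0.5996, -0.2711, 0.106]
tool_rot: [-179.9, 0.2, -9.4]
force: [-0.6, -0.1, -0.0]
gripper_width: 0.0271
grip_force: 39.9
```

Request:
play_rows:
  motion:
    - [[-12.1,7.7,0],[0,0,-0.12],1]
    - [[-12.1,7.7,0],[0,0,-0.12],1]
    - [[-12.1,7.7,0],[0,0,-0.12],1]
    - [[-12.1,7.7,0],[0,0,-0.12],1]
    - [[-12.1,7.7,0],[0,0,-0.12],1]
    - [[-12.1,7.7,0],[0,0,-0.12],1]
    - [[-12.1,7.7,0],[0,0,-0.12],1]
    - [[-12.1,7.7,0],[0,0,-0.12],1]
    - [[-12.1,7.7,0],[0,0,-0.12],1]
    - [[-12.1,7.7,0],[0,0,-0.12],1]

```text
clock: 3.82
position: [0.4789, -0.1943, 0.1067]
tool_rot: [180.0, 0.0, -78.5]
force: [0.2, -0.5, -1.4]
gripper_width: 0.0273
grip_force: 39.9
```

Request:
play_rows:
  motion:
    - [[0,0,0],[0,0,0],1]
    - [[0,0,0],[0,0,0],1]
    - [[0,0,0],[0,0,0],1]

```text
clock: 4.07
position: [0.4804, -0.1954, 0.107]
tool_rot: [-179.9, -0.1, -78.0]
force: [-0.4, -1.0, -1.1]
gripper_width: 0.027
grip_force: 40.0
```

Run:
```python
from h import *
snap("wrist","w2",None,1.4)
s=r.get_state();print(s["clock"],s["position"],s["tool_rot"],s["force"],s["gripper_width"],s["joint_pos"])
```

```text
4.1167 [ 0.48055764 -0.19552061  0.10692055] [-1.79943874e+02 -5.46132241e-02 -7.80625214e+01] [ 0.0215723  -0.47463529 -1.91152617] 0.027059400239839864 [-3.33547437e+01  6.74409369e+00  1.18352137e+02  1.79721143e-03
  5.48254716e+01  1.34706717e+02]
```

View pics/w2.png

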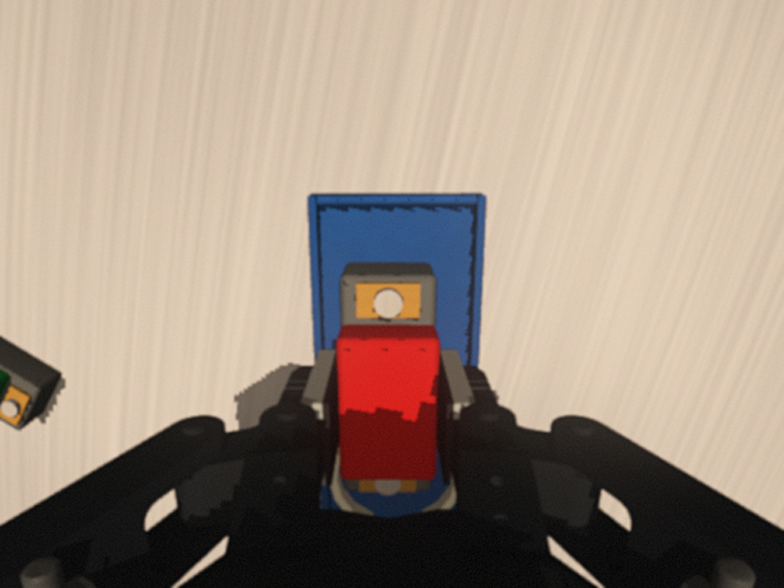

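Red fuse held straight over the blue bay; the tray's far outer corners are at (310,195) and (486,195), so I check the end against the estimate.

Run:
```python
from h import *
c=np.load("w2.npz",allow_pickle=True)["c"].item()
f=lambda u,v,z: world(c,(u/1.4,v/1.4),z)
a,b=f(310,195,.012),f(486,195,.012);e=a-b;m=(a+b)/2;y=np.arctan2(e[1],e[0]);d=np.array([-np.sin(y),np.cos(y)])
if d[1]<0:d=-d
print(m,np.linalg.norm(e),np.degrees(np.arctan2(d[1],d[0])),"bay",m+.052*d)
```

```text
[ 0.48753029 -0.24394404] 0.07408758759290542 101.96953735118421 bay [ 0.47674593 -0.19307462]
```

Request:
play_rows:
  motion:
    - [[-2.5,1.5,-15],[0,0,0],1]
    - [[0,0,-15],[0,0,0],1]
    - [[0,0,-15],[0,0,0],1]
    - [[0,0,-10],[0,0,0],1]
    - [[0,0,-6],[0,0,0],1]
    - [[0,0,-4],[0,0,0],1]
    - [[0,0,-2],[0,0,0],1]
    - [[0,0,0],[0,0,0],1]

```text
clock: 4.78
position: [0.4778, -0.1937, 0.0416]
tool_rot: [179.9, 0.1, -78.1]
force: [-6.0, 3.8, 12.6]
gripper_width: 0.0268
grip_force: 41.5
```

Request:
play_rows:
  motion:
    - [[0,0,0],[0,0,0],1]
    - [[0,0,-0.5],[0,0,0],1]
    - [[0,0,-0.5],[0,0,0],1]
    - [[0,0,0],[0,0,0],1]

```text
clock: 5.12
position: [0.4778, -0.1937, 0.0416]
tool_rot: [179.9, 0.1, -78.1]
force: [-8.7, 5.7, 17.0]
gripper_width: 0.0271
grip_force: 42.2
```

Run:
```python
from h import *
_,p,d=snap("wrist","w3",None,1)
_,q,d=snap("scene","s3",None,1)
s=r.get_state();print(s["position"],s["force"],s["wrist_torque"])
a=cv2.resize(p[150:400,150:410],(390,375),interpolation=2);b=cv2.resize(q[200:300,130:234],(390,375),interpolation=2)
cv2.imwrite("pics/c3.png",np.hstack([a,b])[:,:,::-1])
```

```text
[ 0.47781818 -0.19364871  0.04158794] [-8.45548517  4.90045755 17.20738934] [ 0.71602071  1.38038986 -0.06178804]
```

View pics/c3.png

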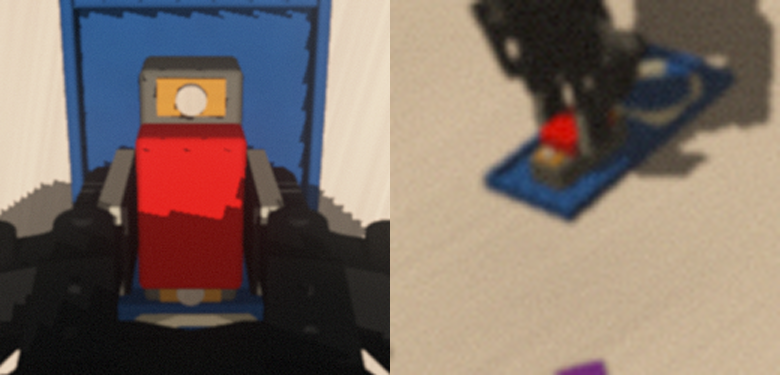

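Fuse appears level on the tray floor, clear of walls and divider. Release.

Request:
play_rows:
  motion:
    - [[0,0,0],[0,0,0],0.5]
    - [[0,0,0],[0,0,0],0.5]
    - [[0,0,0],[0,0,0],0.5]
    - [[0,0,0],[0,0,0],0.5]
    - [[0,0,15],[0,0,0],0.5]
    - [[0,0,35],[0,0,0],0.5]
    - [[0,0,35],[0,0,0],0.4]
    - [[0,0,35],[0,0,0],0.2]
    - [[0,0,0],[0,0,0],0]
    - [[0,0,0],[0,0,0],0]

```text
clock: 6.05
position: [0.4789, -0.1945, 0.1611]
tool_rot: [-179.7, -0.3, -78.2]
force: [-0.8, -0.8, -1.5]
gripper_width: 0.0842
grip_force: 0.0
```

Run:
```python
from h import *
_,p,d=snap("wrist","w4",None,1.4)
s=r.get_state();print(s["clock"],s["position"],s["force"],s["wrist_torque"],s["tool_rot"])
```

```text
6.1 [ 0.47761557 -0.19373723  0.15886623] [ 0.30415872  0.32504557 -0.52613552] [ 0.00444844  0.01734496 -0.01711102] [-1.79936346e+02 -6.25357319e-02 -7.81609219e+01]
```

View pics/w4.png

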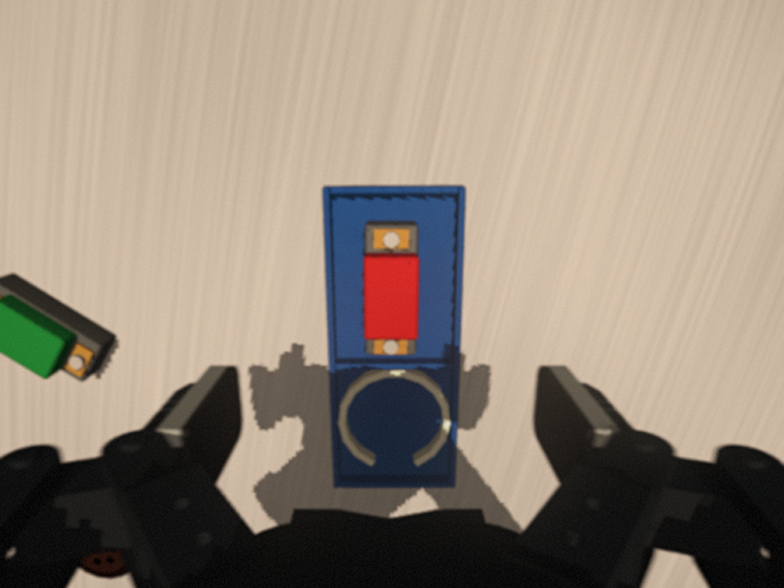

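Red fuse sits in the blue bay (cap corners (364,255)-(418,340)); tray corners (323,187),(465,187),(455,487),(334,487), nest ring about (394,420).

Run:
```python
from h import *
c=np.load("w4.npz",allow_pickle=True)["c"].item()
f=lambda u,v,z: world(c,(u/1.4,v/1.4),z)
w=np.array([f(*q,.012) for q in((323,187),(465,187),(455,487),(334,487))])
ax=(w[2]+w[3]-w[0]-w[1])/2;L=np.linalg.norm(ax);ax/=L;o=w.mean(0);yv=np.array([-ax[1],ax[0]])
print(o,L,np.degrees(np.arctan2(ax[1],ax[0])))
T=lambda p:(np.dot(p-o,ax),np.dot(p-o,yv))
print("fuse cap",T(f(391,297.5,.037)),"terms",T((f(391,240,.026)+f(391,347,.026))/2))
ring=np.array([f(*q,.011) for q in((338,418),(451,418),(394,368),(376,463),(413,463))])
print([T(q) for q in ring],"nest from tray",o+.046*ax)
```

```text
[ 0.46837236 -0.15387476] 0.18273925643372935 102.11022546089495
fuse cap (np.float64(-0.03820813729655893), np.float64(-0.0017964835631155975)) terms (np.float64(-0.036458273526484015), np.float64(-0.0017781698586303643))
[(np.float64(0.04367978119998775), np.float64(-0.03362109632439437)), (np.float64(0.04388196237959967), np.float64(0.033746406902940576)), (np.float64(0.011447646798165014), np.float64(-0.00017452226891734229)), (np.float64(0.07462705868069396), np.float64(-0.011314015696151362)), (np.float64(0.07468687801964735), np.float64(0.011388352006320839))] nest from tray [ 0.45872188 -0.10889846]
```

Request:
play_rows:
  motion:
    - [[10,13.2,0],[0,0,0.118],0]
    - [[10,13.2,0],[0,0,0.118],0]
    - [[10,13.2,0],[0,0,0.118],0]
    - [[10,13.2,0],[0,0,0.118],0]
    - [[10,13.2,0],[0,0,0.118],0]
    - [[10,13.2,0],[0,0,0.118],0]
    - [[10,13.2,0],[0,0,0.118],0]
    - [[10,13.2,0],[0,0,0.118],0]
    - [[10,13.2,0],[0,0,0.118],0]
    - [[10,13.2,0],[0,0,0.118],0]

```text
clock: 6.93
position: [0.5763, -0.0605, 0.1553]
tool_rot: [-180.0, 0.3, -10.2]
force: [0.1, -0.1, 0.3]
gripper_width: 0.0854
grip_force: 0.0
```

Request:
play_rows:
  motion:
    - [[9,13,0],[0,0,0.118],0]
    - [[9,13,0],[0,0,0.118],0]
    - [[9,13,0],[0,0,0.118],0]
    - [[8,13,0],[0,0,0.118],0]
    - [[8,13,0],[0,0,0.118],0]
    - [[0,0,0],[0,0,0],0]
    - [[0,0,0],[0,0,0],0]
    - [[0,0,0],[0,0,0],0]

```text
clock: 7.6
position: [0.6192, 0.0032, 0.1565]
tool_rot: [-179.9, 0.2, 23.1]
force: [0.1, -0.3, -0.7]
gripper_width: 0.0854
grip_force: 0.0
```

Run:
```python
from h import *
_,p,d=snap("wrist","w5",None,1.4)
s=r.get_state();print(s["clock"],s["position"],s["force"],s["tool_rot"])
```

```text
7.65 [0.61937813 0.00294484 0.15697482] [ 0.71580235 -0.15170141  0.62607408] [-1.79937545e+02  1.28062460e-01  2.31190363e+01]
```

View pics/w5.png

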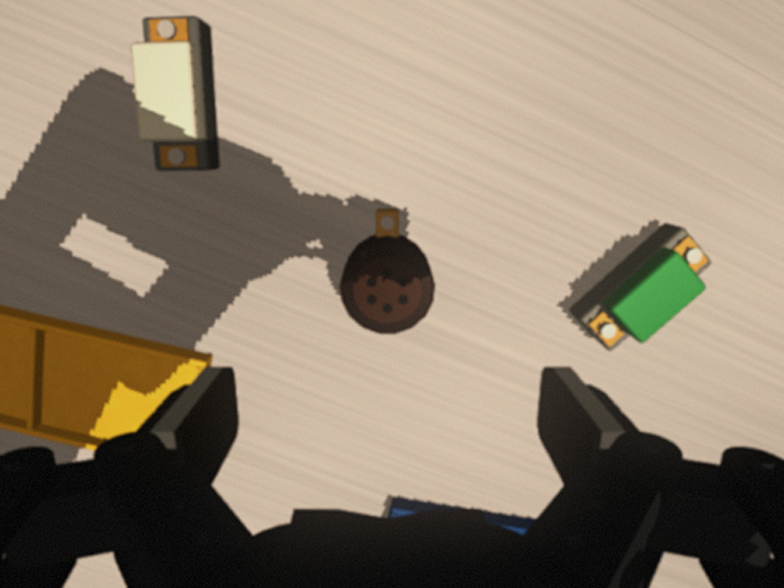

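Drum top centre about (388,287), lug at (387,222) straight ahead; green fuse's nearest corner (568,305) is outside the finger sweep (~498).

Run:
```python
from h import *
c=np.load("w5.npz",allow_pickle=True)["c"].item()
f=lambda u,v,z: world(c,(u/1.4,v/1.4),z)
d=f(388,287,.034);l=f(387.5,222,.013)-d
print(d,l,np.degrees(np.arctan2(l[1],l[0])))
w=np.array([f(*q,.034) for q in((133,43),(191,41),(197,140),(140,138))]);e=w[0]+w[1]-w[2]-w[3];t=f(166,29,.023),f(176,156,.023);g=t[0]-t[1]
print("white",w.mean(0),np.degrees(np.arctan2(e[1],e[0])),(t[0]+t[1])/2,np.degrees(np.arctan2(g[1],g[0])))
```

```text
[0.62203519 0.00451648] [0.02698899 0.01182722] 23.66417790780106
white [0.66729469 0.13491977] 21.903544991691582 [0.66658319 0.13665559] 22.72067284728322
```

Request:
play_rows:
  motion:
    - [[2.4,1.3,-30],[0,0,0],0.1]
    - [[0,0,-30],[0,0,0],0.1]
    - [[0,0,-30],[0,0,0],0.1]
    - [[0,0,-20],[0,0,0],0.1]
    - [[0,0,-8],[0,0,0],0.1]
    - [[0,0,-4],[0,0,0],0.1]
    - [[0,0,0],[0,0,0],0.1]
    - [[0,0,0],[0,0,0],0.1]

```text
clock: 8.32
position: [0.6238, 0.0043, 0.0378]
tool_rot: [179.9, -0.1, 23.2]
force: [0.2, -0.3, 0.3]
gripper_width: 0.077
grip_force: 0.0
```

Request:
play_rows:
  motion:
    - [[0,0,0],[0,0,0],1]
    - [[0,0,0],[0,0,0],1]
    - [[0,0,0],[0,0,0],1]
    - [[0,0,0],[0,0,0],1]
    - [[0,0,0],[0,0,0],1]
    - [[0,0,0],[0,0,0],1]
    - [[0,0,5],[0,0,0],1]
    - [[0,0,15],[0,0,0],1]
    - [[0,0,25],[0,0,0],1]
    - [[0,0,25],[0,0,0],1]

```text
clock: 9.15
position: [0.621, 0.0051, 0.1051]
tool_rot: [-179.9, 0.2, 23.3]
force: [0.5, -1.2, -1.9]
gripper_width: 0.0464
grip_force: 41.3
```

Request:
play_rows:
  motion:
    - [[-13.5,-9.5,0],[0,0,0.1145],1]
    - [[-13.5,-9.5,0],[0,0,0.1145],1]
    - [[-13.5,-9.5,0],[0,0,0.1145],1]
    - [[-13.5,-9.5,0],[0,0,0.1145],1]
    - [[-13.5,-9.5,0],[0,0,0.1145],1]
    - [[-13.5,-9.5,0],[0,0,0.1145],1]
    - [[-13.5,-9.5,0],[0,0,0.1145],1]
    - [[-13.5,-9.5,0],[0,0,0.1145],1]
    - [[-13.5,-9.5,0],[0,0,0.1145],1]
    - [[-13.5,-9.5,0],[0,0,0.1145],1]

```text
clock: 9.98
position: [0.4863, -0.0902, 0.1058]
tool_rot: [-179.9, -0.0, 89.2]
force: [-1.3, -0.0, -1.3]
gripper_width: 0.0465
grip_force: 41.3
```

Request:
play_rows:
  motion:
    - [[-13.5,-9.5,0],[0,0,0.1145],1]
    - [[-13.5,-9.5,0],[0,0,0.1145],1]
    - [[0,0,0],[0,0,0],1]
    - [[0,0,0],[0,0,0],1]
    - [[0,0,0],[0,0,0],1]

```text
clock: 10.4
position: [0.4609, -0.109, 0.1063]
tool_rot: [180.0, -0.0, 101.9]
force: [-0.7, -0.1, -0.9]
gripper_width: 0.0469
grip_force: 41.4
```

Run:
```python
from h import *
_,p,d=snap("wrist","w6",None,1.4)
for i in range(4):
    s=r.get_state();print(s["clock"],s["position"],s["force"],s["tool_rot"]); r.capture("top")
```

```text
10.45 [ 0.46117333 -0.10891872  0.10642777] [-1.1526105  -0.53560071 -1.6235645 ] [1.79974534e+02 1.40633718e-03 1.01904858e+02]
10.5 [ 0.46124287 -0.10887757  0.10641476] [ 0.03105975  0.21829946 -0.58347421] [1.79979210e+02 2.58243829e-03 1.01938629e+02]
10.55 [ 0.46123963 -0.10885738  0.10638144] [-0.38348138 -0.38737408 -1.91625394] [ 1.79986240e+02 -2.92860769e-04  1.01964174e+02]
10.6 [ 0.46116605 -0.10886959  0.10633139] [-1.17633682 -0.3520924  -0.92492531] [ 1.79994685e+02 -1.31470577e-03  1.01980634e+02]
```

View pics/w6.png

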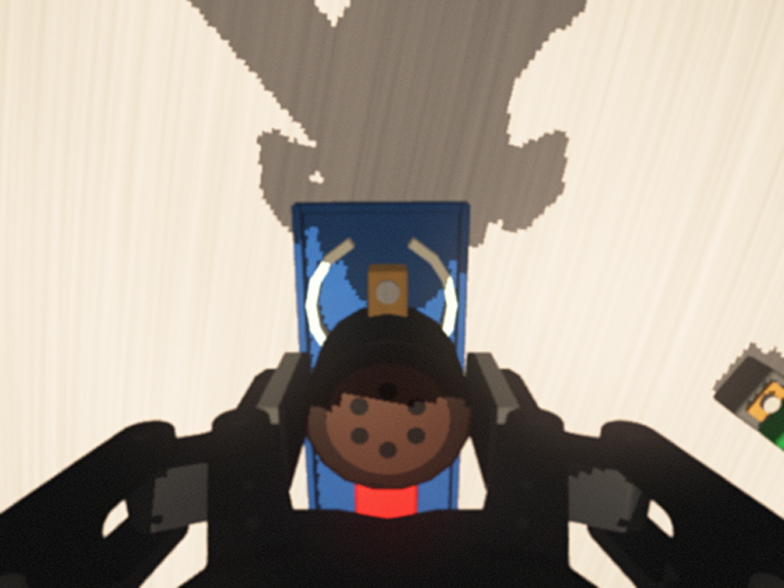

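Lug at (388,290) points straight into the notch, whose tips are at (350,242) and (413,242); tray end corners (294,203),(468,203).

Run:
```python
from h import *
c=np.load("w6.npz",allow_pickle=True)["c"].item()
f=lambda u,v,z: world(c,(u/1.4,v/1.4),z)
a,b=f(294,203,.012),f(468,203,.012);e=b-a;y=np.arctan2(e[1],e[0]);ax=np.array([-np.sin(y),np.cos(y)])
print(np.linalg.norm(e),np.degrees(np.arctan2(ax[1],ax[0])),"nest",(a+b)/2-.046*ax)
t=(f(350,242,.011)+f(413,242,.011))/2; print("tips",t,"nest by tips",t-.031*ax*.0285/.031)
print("drum",f(388.5,408,.104),"lug",f(388,292,.083))
```

```text
0.07325812576009547 101.79298070258852 nest [ 0.45943344 -0.10872876]
tips [ 0.45362956 -0.08011503] nest by tips [ 0.45945428 -0.10801347]
drum [ 0.46230077 -0.10824109] lug [ 0.45676137 -0.08222746]
```

Request:
play_rows:
  motion:
    - [[-1.7,0.3,-15],[0,0,0],1]
    - [[0,0,-15],[0,0,0],1]
    - [[0,0,-12],[0,0,0],1]
    - [[0,0,-10],[0,0,0],1]
    - [[0,0,-6],[0,0,0],1]
    - [[0,0,-4],[0,0,0],1]
    - [[0,0,-3],[0,0,0],1]
    - [[0,0,-1],[0,0,0],1]
    - [[0,0,0],[0,0,0],1]
    - [[0,0,0],[0,0,0],1]

```text
clock: 11.48
position: [0.4595, -0.1091, 0.0413]
tool_rot: [180.0, 0.0, 102.0]
force: [-2.9, 0.8, 4.3]
gripper_width: 0.0465
grip_force: 41.8
```

Request:
play_rows:
  motion:
    - [[0,0,-0.7],[0,0,0],1]
    - [[0,0,0],[0,0,0],1]
    - [[0,0,0],[0,0,0],1]

```text
clock: 11.73
position: [0.4595, -0.1091, 0.0412]
tool_rot: [-180.0, 0.0, 102.0]
force: [-4.7, 2.8, 9.1]
gripper_width: 0.0464
grip_force: 42.5
```

Request:
play_rows:
  motion:
    - [[0,0,0],[0,0,0],0.3]
    - [[0,0,0],[0,0,0],0.3]
    - [[0,0,0],[0,0,0],0.3]
    - [[0,0,0],[0,0,0],0.3]
    - [[0,0,15],[0,0,0],0.2]
    - [[0,0,35],[0,0,0],0.1]
    - [[0,0,35],[0,0,0],0]
    - [[0,0,35],[0,0,0],0]
    - [[0,0,0],[0,0,0],0]
    - [[0,0,0],[0,0,0],0]

```text
clock: 12.57
position: [0.4607, -0.1097, 0.1624]
tool_rot: [179.7, 0.2, 102.0]
force: [-0.8, 0.5, -0.2]
gripper_width: 0.0855
grip_force: 0.0
```

Run:
```python
from h import *
_,p,d=snap("wrist","w7",None,1.4)
s=r.get_state();print(s["clock"],s["position"],s["force"],s["tool_rot"])
```

```text
12.6167 [ 0.45929078 -0.10905244  0.16014078] [-0.22551082  0.01949578  0.04803371] [1.79921389e+02 6.20078109e-02 1.01975617e+02]
```

View pics/w7.png

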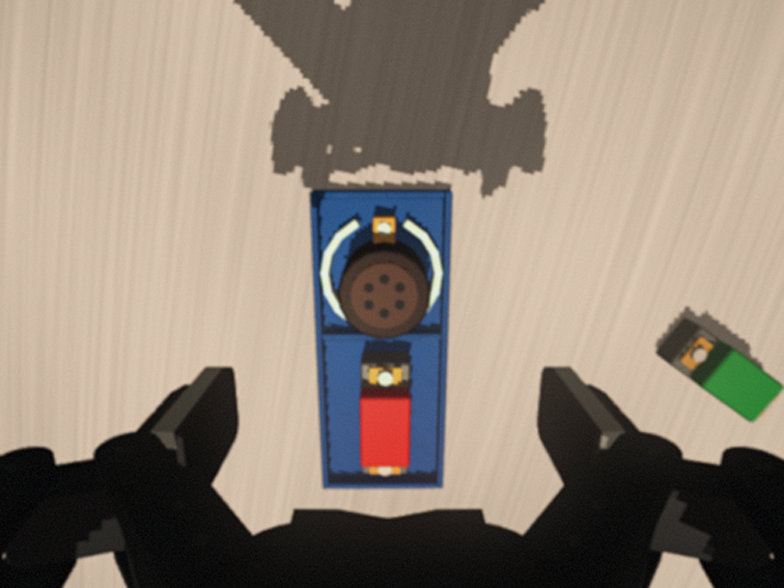

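Earpiece seated at (384,293) with the lug (384,228) in the notch between fence ends. Check flatness by depth while moving on to the white fuse.

Run:
```python
from h import *
z=np.load("w7.npz",allow_pickle=True);c=z["c"].item();d=z["d"];C=np.linalg.inv(c["camera_from_world"]);K=c["camera_matrix"]
def P(u,v):
    u/=1.4;v/=1.4;D=np.median(d[int(v)-2:int(v)+3,int(u)-2:int(u)+3]);s=np.array([(u-K[0,2])/K[0,0],(v-K[1,2])/K[1,1]]);s=s/(1+c["k1"]*(s@s))
    return (C@[s[0]*D,-s[1]*D,-D,1])[:3].round(4)
for q in((384,262),(384,323),(352,293),(416,293),(384,293),(385,430),(345,400),(384,229)):print(q,P(*q))
print("table",P(200,200))
```

```text
(384, 262) [ 0.458  -0.0957  0.0372]
(384, 323) [ 0.4645 -0.1266  0.0381]
(352, 293) [ 0.4455 -0.1145  0.0375]
(416, 293) [ 0.4769 -0.1078  0.0378]
(384, 293) [ 0.4612 -0.1112  0.0376]
(385, 430) [ 0.4778 -0.1875  0.0366]
(345, 400) [ 0.4538 -0.1917  0.0031]
(384, 229) [ 0.4552 -0.0825  0.0178]
table [ 3.524e-01 -8.990e-02  3.000e-04]
```

Request:
play_rows:
  motion:
    - [[17.3,20.4,0],[0,0,-0.116],0]
    - [[17.3,20.4,0],[0,0,-0.116],0]
    - [[17.3,20.4,0],[0,0,-0.116],0]
    - [[17.3,20.4,0],[0,0,-0.116],0]
    - [[17.3,20.4,0],[0,0,-0.116],0]
    - [[17.3,20.4,0],[0,0,-0.116],0]
    - [[17.3,20.4,0],[0,0,-0.116],0]
    - [[17.3,20.4,0],[0,0,-0.116],0]
    - [[17.3,20.4,0],[0,0,-0.116],0]
    - [[17.3,20.4,0],[0,0,-0.116],0]

```text
clock: 13.45
position: [0.6313, 0.0962, 0.1563]
tool_rot: [-179.8, 0.2, 35.2]
force: [0.2, 0.5, 0.3]
gripper_width: 0.0851
grip_force: 0.0
```

Request:
play_rows:
  motion:
    - [[17.3,20.4,0],[0,0,-0.116],0]
    - [[17.3,20.4,0],[0,0,-0.116],0]
    - [[0,0,0],[0,0,0],0]
    - [[0,0,0],[0,0,0],0]
    - [[0,0,0],[0,0,0],0]
    - [[0,0,0],[0,0,0],0]

```text
clock: 13.95
position: [0.6655, 0.135, 0.1581]
tool_rot: [-180.0, 0.2, 22.2]
force: [-0.1, 0.3, -0.3]
gripper_width: 0.0855
grip_force: 0.0
```

Run:
```python
from h import *
_,p,d=snap("wrist","w8",None,1.4)
s=r.get_state();print(s["clock"],s["position"],s["force"],s["tool_rot"])
```

```text
14.0 [0.66570473 0.13494162 0.15866561] [ 0.87088564  0.26606397 -0.67390462] [-1.79971898e+02  1.05614844e-01  2.21996204e+01]
```

View pics/w8.png

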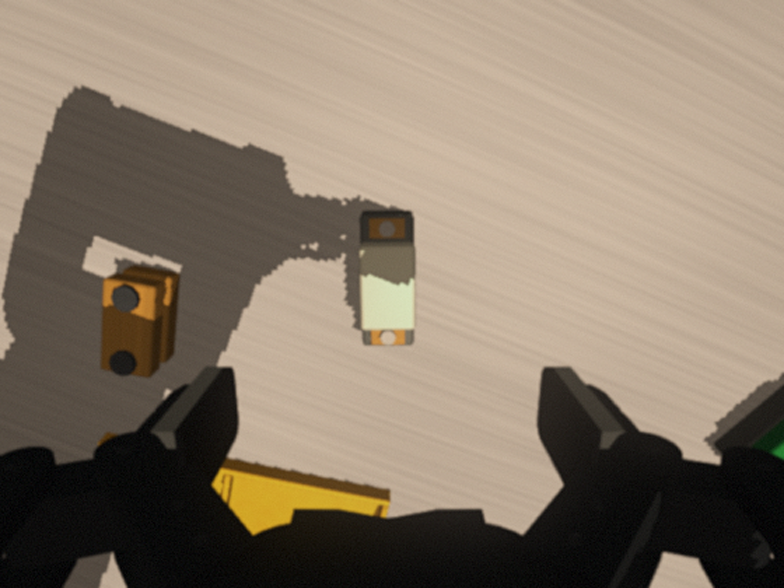

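Earpiece is flat (top 37.5 mm). White fuse is aligned at (387,287) between the jaws; clamp at (135,320) is clear.

Request:
play_rows:
  motion:
    - [[1,1,-30],[0,0,0],0.3]
    - [[0,0,-30],[0,0,0],0.3]
    - [[0,0,-30],[0,0,0],0.3]
    - [[0,0,-20],[0,0,0],0.3]
    - [[0,0,-8],[0,0,0],0.3]
    - [[0,0,-5],[0,0,0],0.3]
    - [[0,0,0],[0,0,0],0.3]
    - [[0,0,0],[0,0,0],0.3]

```text
clock: 14.67
position: [0.6687, 0.1367, 0.0383]
tool_rot: [180.0, -0.1, 22.2]
force: [0.3, -0.3, 0.6]
gripper_width: 0.0598
grip_force: 0.0
```

Request:
play_rows:
  motion:
    - [[0,0,0],[0,0,0],1]
    - [[0,0,0],[0,0,0],1]
    - [[0,0,0],[0,0,0],1]
    - [[0,0,0],[0,0,0],1]
    - [[0,0,0],[0,0,0],1]
    - [[0,0,0],[0,0,0],1]
    - [[0,0,5],[0,0,0],1]
    - [[0,0,15],[0,0,0],1]
    - [[0,0,25],[0,0,0],1]
    - [[0,0,25],[0,0,0],1]

```text
clock: 15.5
position: [0.6661, 0.1369, 0.1061]
tool_rot: [-179.9, 0.2, 22.2]
force: [0.1, 0.6, -0.9]
gripper_width: 0.0273
grip_force: 40.4
```

Request:
play_rows:
  motion:
    - [[-16.2,-1,0],[0,0,0.1226],1]
    - [[-16.2,-1,0],[0,0,0.1226],1]
    - [[-16.2,-1,0],[0,0,0.1226],1]
    - [[-16.2,-1,0],[0,0,0.1226],1]
    - [[-16.2,-1,0],[0,0,0.1226],1]
    - [[-16.2,-1,0],[0,0,0.1226],1]
    - [[-16.2,-1,0],[0,0,0.1226],1]
    - [[-16.2,-1,0],[0,0,0.1226],1]
    - [[-16.2,-1,0],[0,0,0.1226],1]
    - [[-16.2,-1,0],[0,0,0.1226],1]

```text
clock: 16.33
position: [0.5044, 0.1269, 0.107]
tool_rot: [-180.0, -0.0, 92.8]
force: [-0.2, 0.7, -1.0]
gripper_width: 0.0272
grip_force: 40.4
```

Request:
play_rows:
  motion:
    - [[-16,-1,0],[0,0,0.1226],1]
    - [[0,0,0],[0,0,0],1]
    - [[0,0,0],[0,0,0],1]
    - [[0,0,0],[0,0,0],1]

```text
clock: 16.67
position: [0.4905, 0.1259, 0.1073]
tool_rot: [179.9, 0.0, 99.4]
force: [-0.0, 0.1, -0.9]
gripper_width: 0.027
grip_force: 40.5
```

Run:
```python
from h import *
_,p,d=snap("wrist","w9",None,1.4)
s=r.get_state();print(s["clock"],s["position"],s["force"],s["tool_rot"])
```

```text
16.7167 [0.4906857  0.12588185 0.10727482] [-0.64222579 -0.60720481 -1.18600278] [1.79910039e+02 9.40758520e-03 9.93744514e+01]
```

View pics/w9.png

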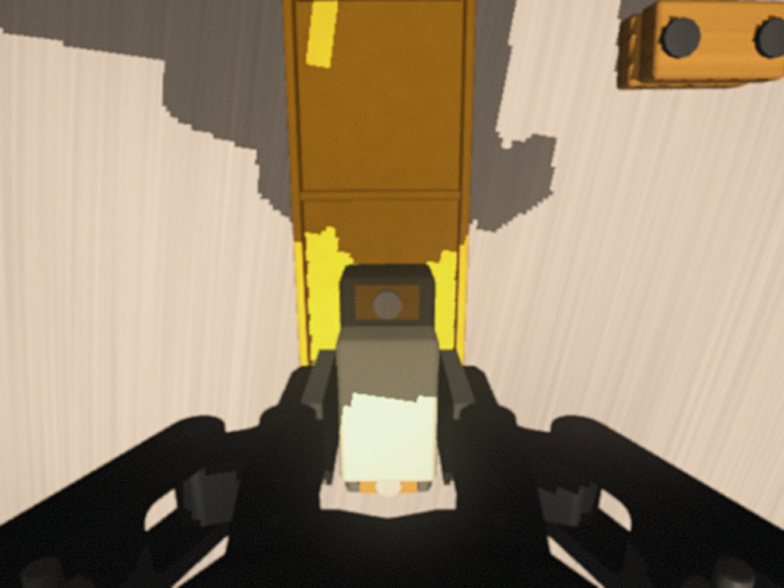

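The white fuse is aligned with the yellow tray; the divider runs (300,194)-(463,192), and its middle gives the bay centre.

Run:
```python
from h import *
c=np.load("w9.npz",allow_pickle=True)["c"].item()
f=lambda u,v,z: world(c,(u/1.4,v/1.4),z)
a,b=f(293,194,.012),f(470,192,.012);e=b-a;y=np.arctan2(e[1],e[0]);ax=np.array([-np.sin(y),np.cos(y)])
m=(a+b)/2;print(np.linalg.norm(e),np.degrees(np.arctan2(ax[1],ax[0])),"div",m,"long",m-.05*ax,"short",m+.04*ax)
w=np.array([f(*q,.038) for q in((681,37),(775,38))]);e=w[1]-w[0];print("clamp",w.mean(0),np.degrees(np.arctan2(e[1],e[0])))
```

```text
0.07451879230702091 99.93192614451385 div [0.48119291 0.17576324] long [0.48981681 0.12651257] short [0.47429379 0.21516378]
clamp [0.59455003 0.25327146] 11.401637122656364
```

Request:
play_rows:
  motion:
    - [[-1,0,-15],[0,0,0],1]
    - [[0,0,-15],[0,0,0],1]
    - [[0,0,-15],[0,0,0],1]
    - [[0,0,-10],[0,0,0],1]
    - [[0,0,-6],[0,0,0],1]
    - [[0,0,-3],[0,0,0],1]
    - [[0,0,-2],[0,0,0],1]
    - [[0,0,-0.5],[0,0,0],1]
    - [[0,0,0],[0,0,0],1]
    - [[0,0,0],[0,0,0],1]

```text
clock: 17.55
position: [0.4895, 0.1259, 0.0415]
tool_rot: [179.9, 0.0, 99.5]
force: [-2.6, -0.5, 5.5]
gripper_width: 0.027
grip_force: 41.3
```

Request:
play_rows:
  motion:
    - [[0,0,0],[0,0,0],0.5]
    - [[0,0,0],[0,0,0],0.5]
    - [[0,0,0],[0,0,0],0.5]
    - [[0,0,0],[0,0,0],0.5]
    - [[0,0,15],[0,0,0],0.5]
    - [[0,0,35],[0,0,0],0.5]
    - [[0,0,35],[0,0,0],0.4]
    - [[0,0,35],[0,0,0],0.2]
    - [[0,0,0],[0,0,0],0]
    - [[0,0,0],[0,0,0],0]

```text
clock: 18.38
position: [0.4905, 0.126, 0.163]
tool_rot: [179.6, 0.0, 99.5]
force: [-0.2, -0.8, -0.4]
gripper_width: 0.0842
grip_force: 0.0
```

Run:
```python
from h import *
_,p,d=snap("wrist","w10",None,1)
s=r.get_state();print(s["clock"],s["position"],s["force"],s["tool_rot"])
```

```text
18.4333 [0.48895489 0.12593355 0.16076457] [-0.51672533 -0.16154572 -0.13675849] [1.79892735e+02 1.07642475e-02 9.94893112e+01]
```

Request:
play_rows:
  motion:
    - [[8,9.7,0],[0,0,-0.118],0]
    - [[8,9.7,0],[0,0,-0.118],0]
    - [[8,9.7,0],[0,0,-0.118],0]
    - [[8,9.7,0],[0,0,-0.118],0]
    - [[8,9.7,0],[0,0,-0.118],0]
    - [[8,9.7,0],[0,0,-0.118],0]
    - [[8,9.7,0],[0,0,-0.118],0]
    - [[8,9.7,0],[0,0,-0.118],0]
    - [[8,9.7,0],[0,0,-0.118],0]
    - [[8,9.7,0],[0,0,-0.118],0]

```text
clock: 19.27
position: [0.5676, 0.223, 0.1571]
tool_rot: [-179.9, 0.3, 31.5]
force: [-0.7, 0.1, -0.3]
gripper_width: 0.0856
grip_force: 0.0
```

Request:
play_rows:
  motion:
    - [[8,9.7,0],[0,0,-0.118],0]
    - [[8,9.7,0],[0,0,-0.118],0]
    - [[8,9.7,0],[0,0,-0.118],0]
    - [[0,0,0],[0,0,0],0]
    - [[0,0,0],[0,0,0],0]
    - [[0,0,0],[0,0,0],0]
    - [[0,0,0],[0,0,0],0]

```text
clock: 19.85
position: [0.5918, 0.2514, 0.1591]
tool_rot: [180.0, 0.1, 11.7]
force: [0.1, 0.3, -0.7]
gripper_width: 0.0854
grip_force: 0.0
```

Run:
```python
from h import *
_,p,d=snap("wrist","w11",None,1)
s=r.get_state();print(s["clock"],s["position"],s["force"],s["tool_rot"])
a=np.load("w10.npz")["p"]
cv2.imwrite("pics/c11.png",np.hstack([a[80:400,80:480],p[80:400,80:480]])[:,:,::-1])
```

```text
19.9 [0.59195166 0.25140681 0.15947385] [-0.01095553  0.32472574  0.48013002] [1.79992483e+02 7.84299166e-02 1.16474869e+01]
```

View pics/c11.png

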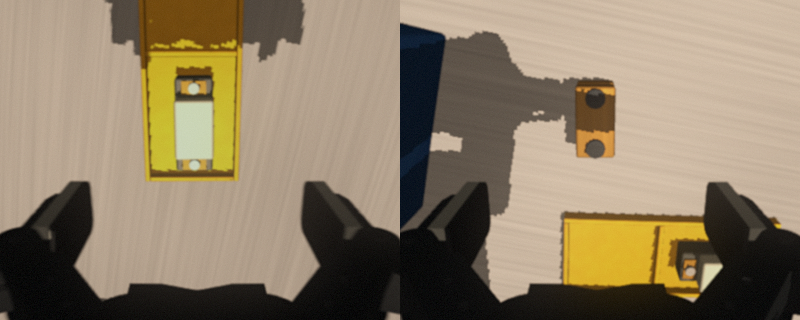

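White fuse is in the yellow long bay (194,120); the clamp (595,119) is aligned with the jaws, the battery case at left clear.

Request:
play_rows:
  motion:
    - [[2.5,1.5,-30],[0,0,0],0.3]
    - [[0,0,-30],[0,0,0],0.3]
    - [[0,0,-30],[0,0,0],0.3]
    - [[0,0,-20],[0,0,0],0.3]
    - [[0,0,-8],[0,0,0],0.3]
    - [[0,0,-5],[0,0,0],0.3]
    - [[0,0,0],[0,0,0],0.3]
    - [[0,0,0],[0,0,0],0.3]
  grip_force: 60

```text
clock: 20.57
position: [0.5961, 0.2536, 0.0387]
tool_rot: [-180.0, -0.1, 11.6]
force: [0.6, 0.1, 0.6]
gripper_width: 0.0595
grip_force: 0.0
```

Request:
play_rows:
  motion:
    - [[0,0,0],[0,0,0],1]
    - [[0,0,0],[0,0,0],1]
    - [[0,0,0],[0,0,0],1]
    - [[0,0,0],[0,0,0],1]
    - [[0,0,0],[0,0,0],1]
    - [[0,0,0],[0,0,0],1]
    - [[0,0,5],[0,0,0],1]
    - [[0,0,15],[0,0,0],1]
    - [[0,0,25],[0,0,0],1]
    - [[0,0,25],[0,0,0],1]

```text
clock: 21.4
position: [0.5933, 0.2531, 0.1062]
tool_rot: [180.0, 0.3, 11.6]
force: [-0.2, -0.2, -3.0]
gripper_width: 0.0265
grip_force: 61.9
```

Request:
play_rows:
  motion:
    - [[-9.2,-3,0],[0,0,0.1183],1]
    - [[-9.2,-3,0],[0,0,0.1183],1]
    - [[-9.2,-3,0],[0,0,0.1183],1]
    - [[-9.2,-3,0],[0,0,0.1183],1]
    - [[-9.2,-3,0],[0,0,0.1183],1]
    - [[-9.2,-3,0],[0,0,0.1183],1]
    - [[-9.2,-3,0],[0,0,0.1183],1]
    - [[-9.2,-3,0],[0,0,0.1183],1]
    - [[-9.2,-3,0],[0,0,0.1183],1]
    - [[-9.2,-3,0],[0,0,0.1183],1]

```text
clock: 22.23
position: [0.5019, 0.2233, 0.1071]
tool_rot: [-179.9, 0.0, 79.7]
force: [-0.4, 1.2, -3.2]
gripper_width: 0.0265
grip_force: 61.9
```

Request:
play_rows:
  motion:
    - [[-9.2,-3,0],[0,0,0.1183],1]
    - [[-9.2,-3,0],[0,0,0.1183],1]
    - [[-9.2,-2.5,0],[0,0,0.1183],1]
    - [[0,0,0],[0,0,0],1]
    - [[0,0,0],[0,0,0],1]
    - [[0,0,0],[0,0,0],1]

```text
clock: 22.73
position: [0.4759, 0.2151, 0.1074]
tool_rot: [180.0, -0.0, 99.6]
force: [-0.2, -0.1, -2.6]
gripper_width: 0.0262
grip_force: 62.0
```

Request:
play_rows:
  motion:
    - [[-1.5,0,-15],[0,0,0],1]
    - [[0,0,-15],[0,0,0],1]
    - [[0,0,-15],[0,0,0],1]
    - [[0,0,-10],[0,0,0],1]
    - [[0,0,-6],[0,0,0],1]
    - [[0,0,-3],[0,0,0],1]
    - [[0,0,-2],[0,0,0],1]
    - [[0,0,-0.5],[0,0,0],1]
    - [[0,0,0],[0,0,0],1]
    - [[0,0,0],[0,0,0],1]

```text
clock: 23.57
position: [0.4747, 0.2151, 0.042]
tool_rot: [180.0, 0.0, 99.7]
force: [-3.8, -1.7, 4.3]
gripper_width: 0.0265
grip_force: 63.0
```

Request:
play_rows:
  motion:
    - [[0,0,0],[0,0,0],0.5]
    - [[0,0,0],[0,0,0],0.5]
    - [[0,0,0],[0,0,0],0.5]
    - [[0,0,0],[0,0,0],0.5]
    - [[0,0,15],[0,0,0],0.5]
    - [[0,0,35],[0,0,0],0.5]
    - [[0,0,35],[0,0,0],0.4]
    - [[0,0,35],[0,0,0],0.2]
    - [[0,0,35],[0,0,0],0]
    - [[0,0,0],[0,0,0],0]

```text
clock: 24.4
position: [0.4785, 0.2162, 0.2044]
tool_rot: [179.1, -0.1, 99.7]
force: [0.5, 0.8, 1.7]
gripper_width: 0.0841
grip_force: 0.0
```

Run:
```python
from h import *
_,p,d=snap("wrist","w12",None,1); c,q,dd=snap("top","t12",None,1)
a=cv2.resize(p[60:360,80:460],(400,316),interpolation=2);b=cv2.resize(q[180:300,170:390],None,fx=1.82,fy=2.633,interpolation=2)
cv2.imwrite("pics/c12.png",np.hstack([a,cv2.resize(b,(400,316))])[:,:,::-1])
z=np.load("w12.npz",allow_pickle=True);c=z["c"].item();d=z["d"];print(r.get_state()["clock"],d.shape)
```

```text
24.5 (420, 560)
```

View pics/c12.png

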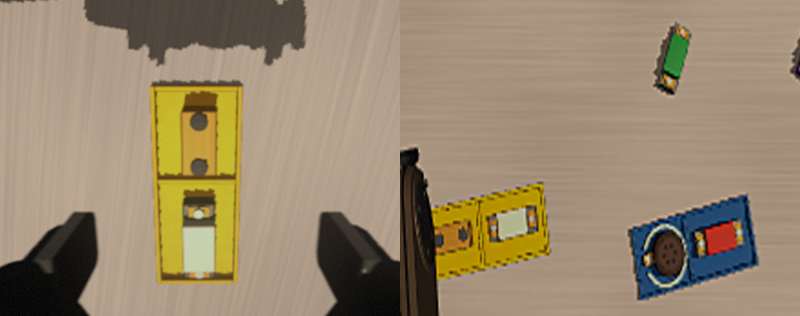

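All four parts stand in their bays: clamp (199,145) and white fuse (199,245) at left, earpiece (668,252) and red fuse (720,237) at right, and green is unmoved.

```bash
python3 -c "
from cell import r
print(r.job_done())"
```

```text
the job is handed in; nothing more can be done
None
```

Both kits are made up and the job was handed in at about 24.5 s; the last pictures show all four parts in their bays with the earpiece's lug in the notch, but hand-in returned no verdict.

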